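# Light the fondue burner, then hold the caquelon's lid open

### The job

Light the fondue burner: turn its spring-loaded brass igniter knob clockwise to its stop, then let go of it so that it springs right back. After that, raise the hinged steel lid of the caquelon to 50 degrees open with the gripper and finish holding it there, since it falls shut if you let go; leave everything else on the shelf where it stands.

Things in the scene. Friction and masses are not known exactly. Their poses are not given: they have to be found in the camera images.
- burner: Low table burner, fixed: a stainless housing 250 (its x) by 360 (its y) by 50 mm high. Origin on the shelf under its middle; z up. The caquelon stands on the +y part of its top, the igniter knob on the -y part at (-30, -130) mm, its axis about 90 mm from the nearest lid edge. Place and yaw vary.
- igniter (a joint): Angle of the brass igniter knob, rad: 0 at rest, grows clockwise seen from above, hard stop at 1.2 rad (69 degrees). A spring returns it to 0 when let go; it needs 0.03 N m to start and 0.13 N m at the stop.
- igniter_grip (a point): Where to grip the brass igniter knob: on its upright axis, 83 mm above the shelf. The knob is a disc 48 mm across with an upright bar grip on it, 44 mm long, 13 mm thick, 30 mm high. This point is inside the bar, 9 mm below its top and 21 mm above the disc. x axis along the bar, z up; it turns with the knob; at rest its x is the burner's x.
- caquelon: Brown stoneware fondue pot, fixed on the burner: 194 mm across the rim, 83 mm high, underside 62 mm above the shelf; a stub handle reaches 165 mm from the middle on its +y side. Origin at the centre of its underside; z up. The lid's hinge is on its -x side (roughly towards the robot); its yaw differs from the burner's by up to 0.4 rad.
- lid_hinge (a point): Middle of the lid's hinge on the caquelon, fixed, 147 mm above the shelf, axes as the caquelon's. The hinge axis is level, along this frame's y; the lid extends from it along +x.
- lid (a joint): Opening angle of the stainless round lid, rad: 0 shut, 0.873 at 50 degrees, limit 1.6; grows as the edge away from the hinge (caquelon's +x side) rises and comes back over the hinge. Nearly frictionless hinge: it falls shut when let go. The lid is 204 mm across, 12 mm thick, about 0.4 kg (varies), lies on the rim; its far edge is 208 mm from the hinge axis.
- lid_grip (a point): Lid knob: round upright cherry wood, 26 mm across, on a narrower stem, 150 mm from the hinge axis. The point is on the knob's axis, 34 mm above the hinge's plane, 23 mm above the lid's top, 15 mm below the knob's top; 181 mm above the shelf when shut. Axes: x from the hinge over the lid, z out of its top; they turn with it. Fingers closing along y let it pivot between the pads.
- bowl_small: Smallest cream ceramic bowl, 100 mm across, 45 mm high, standing loose on the shelf off the burner's -y end. Origin under its middle. To be left alone.
- bowl_stack: The two larger ceramic bowls nested, 170 mm across, 77 mm high, loose, at the right (-y). Origin under its middle. To be left alone.
- pepper_mill: Dark wooden pepper mill, 48 mm across, 120 mm high, loose, beyond the burner (its +x side). Origin under its middle. To be left alone.
- fork_stand: Cherry wood stand with four fondue forks, 100 by 140 mm, 215 mm high, loose, at the left (+y). Origin under its middle. To be left alone.
- mug: White mug, 80 mm across, 90 mm high, loose, at the left (+y) near the robot. Origin under its middle. To be left alone.

How it is judged (in metres and radians):
On the way, in this order (a step that is already met when the one before it is completed fails the run):
1. the igniter knob is turned clockwise to its stop (over 1.1 of 1.2 rad) while the lid is still shut (value of joint igniter above 1.1 rad and value of joint lid below 0.1 rad), for 0.1 s.
2. the knob is let go and has sprung back (below 0.12 rad), the lid still shut (value of joint igniter below 0.12 rad and contact force between the fingers and igniter below 0.1 N and value of joint lid below 0.1 rad), for 0.1 s.
3. the lid is held at 50 degrees, give or take 7, by the fingers (value of joint lid between 0.75 and 1 rad and contact force between the fingers and lid above 0.5 N), for 0.5 s.
At the end, for the whole second after the job is handed in: The lid is held still by the gripper's fingers (contact over 0.5 N), 43 to 57 degrees open (0.75 to 1.0 rad), touching none of the loose things, through the last second; the igniter knob is back at rest (below 0.12 rad) (all of step 3 and velocity of joint lid between -0.1 and 0.1 rad/s and value of joint igniter below 0.12 rad and contact force between lid and bowl_small below 0.1 N and contact force between lid and bowl_stack below 0.1 N and contact force between lid and pepper_mill below 0.1 N and contact force between lid and fork_stand below 0.1 N and contact force between lid and mug below 0.1 N); the arm keeps its last pose, push and grip.
It fails at once if the bowl small is moved by more than 25 mm or tipped over (distance of bowl_small from where it was at the start of the episode above 0.025 m or angle between bowl_small's own z axis and vertical above 0.4 rad).
It fails at once if the bowl stack is moved by more than 25 mm or tipped over (distance of bowl_stack from where it was at the start of the episode above 0.025 m or angle between bowl_stack's own z axis and vertical above 0.4 rad).
It fails at once if the pepper mill is moved by more than 25 mm or tipped over (distance of pepper_mill from where it was at the start of the episode above 0.025 m or angle between pepper_mill's own z axis and vertical above 0.4 rad).
It fails at once if the fork stand is moved by more than 25 mm or tipped over (distance of fork_stand from where it was at the start of the episode above 0.025 m or angle between fork_stand's own z axis and vertical above 0.4 rad).
It fails at once if the mug is moved by more than 25 mm or tipped over (distance of mug from where it was at the start of the episode above 0.025 m or angle between mug's own z axis and vertical above 0.4 rad).
It also fails if it takes over 51 s, if anything falls off the work surface, if the arm or the gripper's body presses on something with over 40 N, if the wrist force passes 120 N, or if a joint passes its speed limit or range.

### The arm

A 6-joint arm with a two-finger parallel gripper is mounted at the origin on the work surface. World frame = base frame: x ahead of the robot, y to its left, z up, the work surface at z = 0. Lengths are in m, angles in degrees, forces in N, time in s.
With the tool pointing down it reaches from about 0.25 to 0.725 m from the base axis. Payload 9.7 kg.
Tool frame: the origin (TCP) lies at the very end of the fingers, on their centre line; the grasp point (between the pads) lies 19 mm behind it; z points along the fingers, y is the line along which they close (so a half turn about z gives the same grasp; the last joint's range is limited). The gripper opens to 85 mm and grips with 20 to 120 N. Pads are 22 mm wide; open, the fingers measure 114 mm over their backs; the gripper's body (76 mm by 85 mm) begins 54 mm behind the grasp point. The pads swing forward as they close: fully open they stand 13 mm farther back than shut.
Start: joints at [68.125, 4.979, 10.078, 95.1, 0, 90], TCP at [0.205, 0.51, 0.231] pointing down, gripper open.
Joint ranges: [-179.16, 179.16], [-48.56, 103.87], [-65.8, 70.77], [-126.05, 130.52], [-82.76, 87.17], [-180, 180]. Speed limits (degrees/s): [127.2, 127.2, 147.25, 180, 180, 180].

### API

Orientations are given as [roll, pitch, yaw] about the fixed x, y, z axes, in that order (R = Rz(yaw) Ry(pitch) Rx(roll)).
In Python, from cell import r gives the robot as it stands.
- The arm moves only by the tool carry_out, never from a script. Its argument "commands" is a list of rows, each a list of 5 numbers: the opening, from 0 (shut) to 1 (fully open), then the shift along the tool's x, y, z normalised to -1 to 1, where 1 is 30 mm, then the turn about the tool's z normalised to -1 to 1, where 1 is 0.08 rad. In form: [[jaw, x, y, z, roll], ...]. A call has 1 to 5 rows; each row shifts and turns the commanded pose from where the row before left it, along the tool's axes as they then stand; what a row does not reach is not made up. A row lasts 1/10 s, in which the tool goes at most 50 mm and 8.59 degrees, less where a joint would pass 70% of its speed; a pose out of reach is approached as far as the arm can. A call with a number of a shift or a turn outside -1 to 1 is refused whole. A call with a gripper value outside its range is refused whole. The fingers move at their own pace and stop on an object; "force" is the grip in N (left out, the last holds). Time passes only in rows, so rows that do not move let the fingers close. It gives the time, the measured TCP pose, the force, the opening and the grip force at its end, in the units of the state.
- r.read_state(): the state, without advancing time (a new reading comes with each control period).
- r.snapshot(name): name is "side" or "top"; returns the picture (480x640x3 uint8, red, green, blue); there is no depth.
- r.camera_params(name): a dict with "K" (3x3 intrinsics, pixels), "R" (3x3) and "t" (3): a world point X has camera coordinates R X + t. Camera axes: x right, y down, z forward; pixel columns grow to the right and rows downward; lengths in m; the calibration is good to about 2 mm. A picture is of the moment at which its call begins. camera_params takes no time and is no camera call.
- r.hand_in(): hands the job in; it is judged then, once.
The state is a dict: "t": time; "joint_pos": joint angles; "joint_vel": joint speeds; "effort": joint torques, N m; "tool_pos": TCP position; "eef_rot": TCP orientation; "ft_force": force on the tool from outside, world axes, zero at the start; "torque": the same for the moment, N m; "width": finger opening in m; "finger_force": force on a finger pad.
Only numpy, scipy, OpenCV 4.12 (cv2) and the standard library are available. Lean on these libraries where they do the work, as an engineer would, in place of code of your own. Each camera call takes 0.05 s, during which the arm holds its last target. There are 200 camera calls.

## Working session

There is one attempt and no reset: what is moved stays moved. The work goes in short steps, Python scripts to look and compute and a tool call to move; the robot and the scene stay as the last step left them, time stands still between calls to the robot, and variables do not carry over. Pictures are saved under pics/ and viewed, at most 10 in all, crops included, and the job is handed in when it is done.

Besides the shell and the picture viewer there is one more tool, called after "Call:" as name(argument=value, ...), one argument or row to a line, values as JSON. carry_out: Moves the arm, as the interface text tells. Scaled input: -1 to 1 covers 30 mm each way for a shift and 0.08 rad each way for a turn. Its arguments: {"type":"object","properties":{"commands":{"type":"array","items":{"type":"array","items":{"type":"number","minimum":-1,"maximum":1}}},"force":{"type":"number"}},"required":["commands"]}

```bash
mkdir -p pics
python3 - <<'E'
from cell import r
import cv2
for n in("side","top"):
    im=r.snapshot(n); cv2.imwrite(f"pics/{n}0.png",im[:,:,::-1])
    p=r.camera_params(n); print(n,p["K"],p["R"],p["t"])
print(r.read_state())
E
```

```text
side [[609.68273258   0.         321.06744349]
 [  0.         609.68273258 251.5782998 ]
 [  0.           0.           1.        ]] [[ 0.7863712  -0.61741648 -0.02042631]
 [-0.4656062  -0.57063908 -0.67644801]
 [ 0.4059941   0.54144984 -0.73620708]] [-0.45264236  0.35432302  1.37714621]
top [[447.16592286   0.         314.96517735]
 [  0.         447.16592286 239.38615676]
 [  0.           0.           1.        ]] [[ 1.20960496e-02 -9.99926787e-01 -3.25666639e-04]
 [-9.87850131e-01 -1.18994923e-02 -1.54953283e-01]
 [ 1.54938063e-01  2.19603242e-03 -9.87921745e-01]] [-0.03107496  0.57048717  1.49005057]
{'t': 0.1, 'joint_pos': array([ 6.81252230e+01,  5.00869825e+00,  1.00421784e+01,  9.50972349e+01,
       -1.98277676e-03,  8.99991759e+01]), 'joint_vel': array([ 0.0307263 , -0.11053224,  0.04636786, -0.04662774, -0.03263126,
        0.00176688]), 'effort': array([ 6.37708536e-05, -5.21558475e+01,  4.65654945e+01,  1.60141359e-02,
        5.56763621e-05,  3.79579504e-06]), 'tool_pos': array([0.20486514, 0.51024056, 0.23067527]), 'eef_rot': array([-1.79936245e+02,  1.98185858e-03,  1.58126049e+02]), 'ft_force': array([-0.19849464, -0.41946405,  0.25022492]), 'torque': array([0.00473925, 0.02709733, 0.05633709]), 'finger_force': 0.0, 'width': 0.08536892468571512}
```

View pics/top0.png

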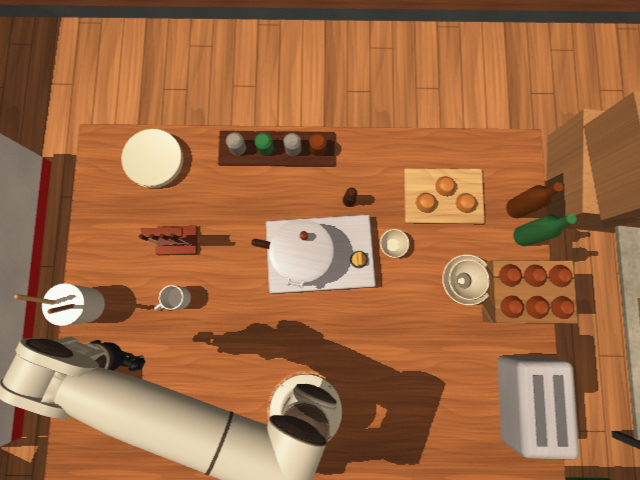

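View pics/side0.png

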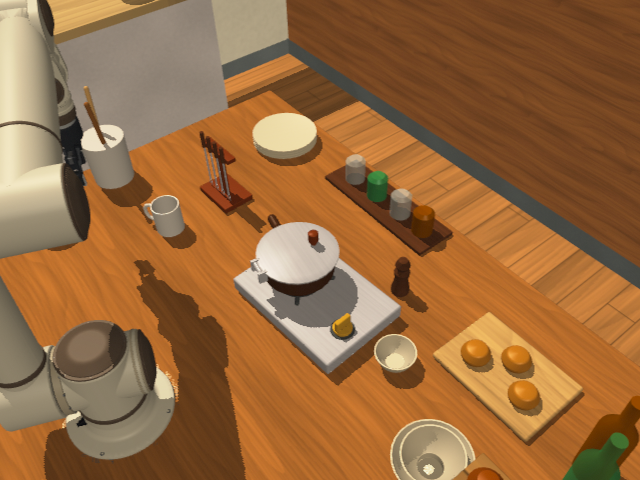

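The top view shows the lid knob at about (304,236), the brass igniter at (359,259), the hinge near (295,283) and the burner corners at about (266,219), (370,215), (376,285) and (272,293). In the side view the lid knob is at (313,237) and the igniter at (343,325).

```bash
cat > h.py <<'E'
import numpy as np, cv2
from cell import r
def ray(n,uv):
    p=r.camera_params(n);K,R,t=[np.array(p[k]) for k in"KRt"]
    return -R.T@t, R.T@np.linalg.solve(K,[uv[0],uv[1],1.])
def plane(n,uv,z):
    c,d=ray(n,uv); return c+d*(z-c[2])/d[2]
def tri(a,b):
    c1,d1=ray("top",a);c2,d2=ray("side",b)
    s=np.linalg.lstsq(np.c_[d1,-d2],c2-c1,rcond=None)[0]
    p,q=c1+s[0]*d1,c2+s[1]*d2
    return (p+q)/2,np.linalg.norm(p-q)
def blob(im,lo,hi,box):
    x0,y0,x1,y1=box
    m=cv2.inRange(cv2.cvtColor(im,cv2.COLOR_RGB2HSV),lo,hi)
    k=np.zeros_like(m);k[y0:y1,x0:x1]=m[y0:y1,x0:x1]
    n,l,s,c=cv2.connectedComponentsWithStats(k)
    i=1+np.argmax(s[1:,4]); return c[i],s[i],l==i
E
python3 - <<'E'
from h import *
T=cv2.imread("pics/top0.png")[:,:,::-1].copy();S=cv2.imread("pics/side0.png")[:,:,::-1].copy()
for nm,lo,hi,bt,bs in(("ign",(12,140,90),(32,255,255),(345,245,372,272),(328,310,360,340)),("knob",(0,110,30),(14,255,255),(296,226,312,246),(304,227,322,247))):
    a,sa,_=blob(T,lo,hi,bt);b,sb,_=blob(S,lo,hi,bs);print(nm,a,sa,b,sb,tri(a,b))
    print(plane("top",a,.085 if nm=="ign" else .184),plane("side",b,.085 if nm=="ign" else .184))
# burner outline
c,s,m=blob(T,(0,0,110),(180,60,255),(255,205,385,300))
q=cv2.boxPoints(cv2.minAreaRect(np.argwhere(m)[:,::-1].astype(np.float32)))
print(s);W=np.array([plane("top",u,.05) for u in q]);print(q,W);print([np.linalg.norm(W[i]-W[i-1]) for i in range(4)],W.mean(0))
A=cv2.resize(T[205:305,250:390],None,fx=5,fy=5,interpolation=2);cv2.imwrite("pics/tc.png",A[:,:,::-1])
A=cv2.resize(S[200:375,225:410],None,fx=4,fy=3.4,interpolation=2) if 0 else cv2.resize(S[205:345,230:410],None,fx=4,fy=4,interpolation=2);cv2.imwrite("pics/sc.png",A[:,:,::-1])
E
```

```text
ign [358.55555556 258.7654321 ] [352 252  14  14 162] [342.53235294 325.77352941] [332 313  21  24 340] (array([ 0.5048837 , -0.1724874 ,  0.06170629]), np.float64(0.0024579159693431845))
[ 0.50113826 -0.16965236  0.085     ] [ 0.49531735 -0.18576702  0.085     ]
knob [303.5        234.92857143] [300 231   8   9  56] [312.84920635 236.68253968] [308 230  10  16 126] (array([0.56356313, 0.01145132, 0.17959185]), np.float64(0.0005397012638333926))
[0.56258557 0.01145023 0.184     ] [0.56132747 0.00790044 0.184     ]
[ 266  215  109   78 7211]
[[264.48813 221.06528]
 [370.01663 214.257  ]
 [374.6653  286.31195]
 [269.1368  293.12024]] [[ 0.63167471  0.15026978  0.05      ]
 [ 0.65997267 -0.21301671  0.05      ]
 [ 0.41261355 -0.22692402  0.05      ]
 [ 0.38557855  0.12738065  0.05      ]]
[np.float64(0.2471583187785794), np.float64(0.3643869497947631), np.float64(0.24774976483523156), np.float64(0.35533461686677065)] [ 0.52245987 -0.04057258  0.05      ]
```

View pics/tc.png

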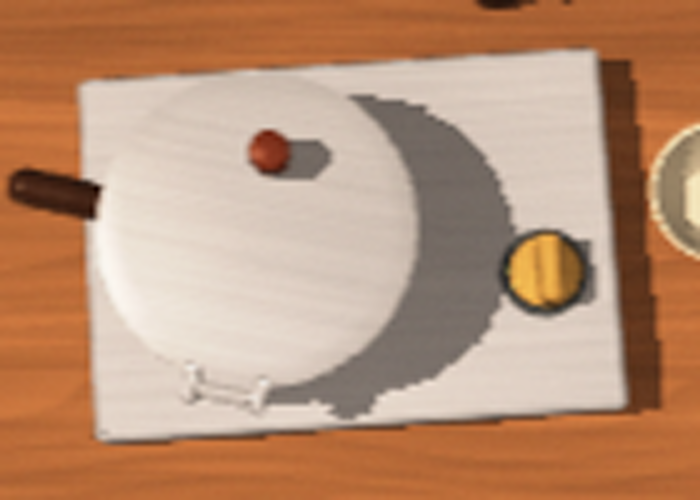

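View pics/sc.png

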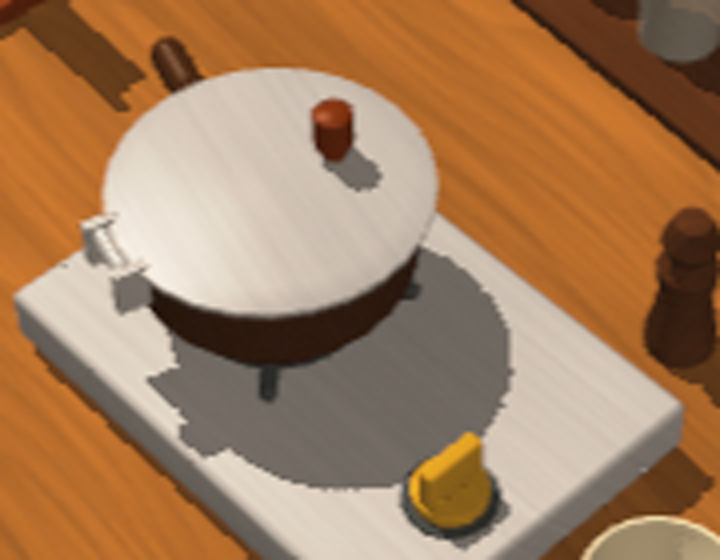

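The crops show the igniter bar's upright axis at about (548,270) in the top crop, the hinge at (228,388), and the knob at (269,152). The bar runs nearly along the burner's x.

Run:
```python
from h import *
o=np.array([250,205]);f=lambda u:o+np.array(u)/5-0.4
W=np.array([plane("top",f(u),.05) for u in((80,83),(596,48),(627,405),(98,441))]);print(W)
ex=(W[0]+W[1]-W[2]-W[3]);ey=(W[0]+W[3]-W[1]-W[2])
yx=np.degrees(np.arctan2(ex[1],ex[0]));yy=np.degrees(np.arctan2(-ey[0],ey[1]));print("yaw",yx,yy)
a=np.radians((yx+yy)/2);c=W.mean(0);R=np.array([[np.cos(a),-np.sin(a)],[np.sin(a),np.cos(a)]])
print("ign from burner",c[:2]+R@[-.03,-.13])
print("ign disc top", plane("top",f((547,271)),.058), "bar ends",plane("top",f((541,236)),.092),plane("top",f((550,305)),.092))
sc=lambda u:np.array([230,205])+np.array(u)/4-.4
print("bar top ends side",plane("side",sc((474,440)),.092),plane("side",sc((425,487)),.092))
h=plane("top",f((228,388)),.147);h2=plane("side",sc((113,250)),.147);k=plane("top",(303.5,235),.19);k2,_=tri((303.5,235),(312.85,236.7))
for H in(h,h2):
  d=k-H;print(H,k,np.linalg.norm(d[:2]),np.degrees(np.arctan2(d[1],d[0])))
# lid circle
P=np.array([plane("top",f(u),.153) for u in((98,230),(418,225),(255,72),(330,88),(120,150),(405,160),(290,388))])
A=np.c_[2*P[:,:2],np.ones(7)];s=np.linalg.lstsq(A,(P[:,:2]**2).sum(1),rcond=None)[0];print("lid",s[:2],np.sqrt(s[2]+s[0]**2+s[1]**2))
d=k[:2]-s[:2];print(d,np.hypot(*d),np.degrees(np.arctan2(d[1],d[0])))
c2=c[:2]
print(R.T@(s[:2]-c2))
hd=plane("top",f((25,185)),.1);d=hd[:2]-s[:2];print("handle dir-90",np.degrees(np.arctan2(d[1],d[0]))-90,np.hypot(*d))
```

```text
[[ 0.63124857  0.14642978  0.05      ]
 [ 0.66012304 -0.20882189  0.05      ]
 [ 0.4150129  -0.22807041  0.05      ]
 [ 0.38664868  0.12719844  0.05      ]]
yaw 4.492888749945099 4.605734151716465
ign from burner [ 0.50366403 -0.17278596]
ign disc top [ 0.50411461 -0.17375344  0.058     ] bar ends [ 0.52348977 -0.16654765  0.092     ] [ 0.47774789 -0.17234981  0.092     ]
bar top ends side [ 0.52255638 -0.17315041  0.092     ] [ 0.4790914  -0.18118067  0.092     ]
[0.41738952 0.03623321 0.147     ] [0.56136012 0.01127658 0.19      ] 0.1461176478433115 -9.834228991980957
[0.4183669  0.04014482 0.147     ] [0.56136012 0.01127658 0.19      ] 0.14587815553710493 -11.413763896017826
lid [0.51762237 0.01840058] 0.10216907510673129
[ 0.04373774 -0.00712399] 0.04431412208595835 -9.251085521094897
[-0.00092128  0.05947705]
handle dir-90 -12.488191299124153 0.16039715634165444
```

Call:
carry_out(
  commands=[
    [1,0,0,0,-0.96],
    [0.6,0,0,0,-0.96],
    [0.6,0,0,0,-0.96],
    [0.6,0,0,0,-0.96],
    [0.6,0,0,0,-0.96],
  ],
  force=30,
)

```text
t: 0.6
tool_pos: [0.2049, 0.5103, 0.2309]
eef_rot: [-180.0, -0.0, -179.7]
ft_force: [0.5, 0.5, 0.5]
width: 0.0514
finger_force: 0.0
```

Call:
carry_out(
  commands=[
    [0.6,0,0,0,-0.96],
    [0.6,0,0,0,0],
  ],
)

```text
t: 0.8
tool_pos: [0.2049, 0.5103, 0.2309]
eef_rot: [-180.0, -0.0, -175.4]
ft_force: [-0.4, 0.5, 0.2]
width: 0.0513
finger_force: 0.0
```

```bash
python3 -c "
from cell import r
s=r.read_state();print(s['t'],s['joint_pos'],s['tool_pos'],s['eef_rot'],s['width'])"
```

```text
0.8 [ 6.81252342e+01  4.99803265e+00  1.00547173e+01  9.50999649e+01
 -6.12661689e-04  6.35330301e+01] [0.20487454 0.51028254 0.23088996] [-1.79960983e+02 -1.87407374e-02 -1.75407802e+02] 0.051326298593695474
```

Call:
carry_out(
  commands=[
    [0.6,-0.34,-0.98,0,0],
    [0.6,-0.34,-0.98,0,0],
    [0.6,-0.34,-0.98,0,0],
    [0.6,-0.34,-0.98,0,0],
    [0.6,-0.34,-0.98,0,0],
  ],
)

```text
t: 1.3
tool_pos: [0.2676, 0.3667, 0.2311]
eef_rot: [-180.0, -0.0, -175.6]
ft_force: [0.1, 0.3, 0.3]
width: 0.0511
finger_force: 0.0
```

Call:
carry_out(
  commands=[
    [0.6,-0.34,-0.98,0,0],
    [0.6,-0.34,-0.98,0,0],
    [0.6,-0.34,-0.98,0,0],
    [0.6,-0.34,-0.98,0,0],
    [0.6,-0.34,-0.98,0,0],
  ],
)

```text
t: 1.8
tool_pos: [0.33, 0.2242, 0.2312]
eef_rot: [180.0, 0.0, -175.6]
ft_force: [0.4, -0.3, -0.5]
width: 0.0514
finger_force: 0.0
```

Call:
carry_out(
  commands=[
    [0.6,-0.34,-0.98,0,0],
    [0.6,-0.34,-0.98,0,0],
    [0.6,-0.34,-0.98,0,0],
    [0.6,-0.34,-0.98,0,0],
    [0.6,-0.34,-0.98,0,0],
  ],
)

```text
t: 2.3
tool_pos: [0.3925, 0.0816, 0.2312]
eef_rot: [180.0, 0.0, -175.6]
ft_force: [0.6, -0.0, 0.3]
width: 0.0514
finger_force: 0.0
```

Call:
carry_out(
  commands=[
    [0.6,-0.34,-0.98,0,0],
    [0.6,-0.34,-0.98,0,0],
    [0.6,-0.34,-0.98,0,0],
    [0.6,-0.34,-0.98,0,0],
    [0.6,-0.34,-0.98,0,0],
  ],
)

```text
t: 2.8
tool_pos: [0.455, -0.061, 0.2312]
eef_rot: [180.0, -0.0, -175.6]
ft_force: [0.8, 0.5, -0.6]
width: 0.0513
finger_force: 0.0
```

Call:
carry_out(
  commands=[
    [0.6,-0.34,-0.98,0,0],
    [0.6,-0.34,-0.98,0,0],
    [0.6,-0.34,-0.98,0,0],
    [0.6,-0.34,-0.98,0,0],
    [0.6,0,0,0,0],
  ],
)

```text
t: 3.3
tool_pos: [0.5053, -0.1763, 0.23]
eef_rot: [180.0, -0.1, -175.8]
ft_force: [0.8, 0.4, -0.3]
width: 0.0512
finger_force: 0.0
```

Call:
carry_out(
  commands=[
    [0.6,0.06,0.1,0.9,0],
    [0.6,0,0,0.9,0],
    [0.6,0,0,0.9,0],
    [0.6,0,0,0.9,0],
    [0.6,0,0,0.4,0],
  ],
)

```text
t: 3.8
tool_pos: [0.5014, -0.17, 0.1088]
eef_rot: [179.9, -0.2, -175.6]
ft_force: [-0.8, -0.0, -0.4]
width: 0.0512
finger_force: 0.0
```

Run:
```python
from h import *
T=r.snapshot("top");S=r.snapshot("side")
A=np.hstack([cv2.resize(T[205:305,310:410],(400,400)),cv2.resize(S[270:370,290:390],(400,400))]);cv2.imwrite("pics/a.png",A[:,:,::-1]);print(r.read_state()["tool_pos"])
```

```text
[ 0.50166191 -0.17023842  0.10987048]
```

View pics/a.png

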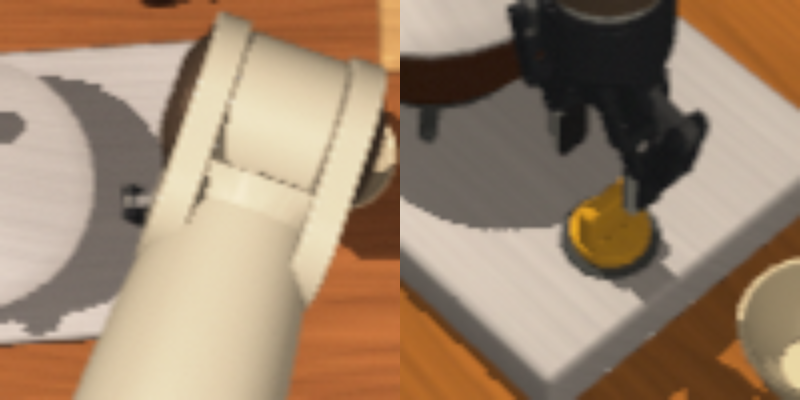

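The arm hides the knob in the top view. In the side half the fingers straddle the brass bar from above, at about (620,190). I'll descend and close.

Call:
carry_out(
  commands=[
    [0.6,-0.06,-0.09,0.7,0],
    [0.6,0,0,0.7,0],
    [0.6,0,0,0,0],
    [0,0,0,0,0],
    [0,0,0,0,0],
  ],
  force=30,
)

```text
t: 4.4
tool_pos: [0.5055, -0.1736, 0.0712]
eef_rot: [-179.9, 0.1, -175.5]
ft_force: [1.4, -0.4, 0.8]
width: 0.0231
finger_force: 0.0
```

Call:
carry_out(
  commands=[
    [0,0,0,0,0],
    [0,0,0,0,0],
  ],
)

```text
t: 4.6
tool_pos: [0.5054, -0.1729, 0.0712]
eef_rot: [180.0, 0.1, -175.5]
ft_force: [-1.4, 5.7, 5.8]
width: 0.0126
finger_force: 32.3
```

Call:
carry_out(
  commands=[
    [0,0,0,0,1],
    [0,0,0,0,1],
    [0,0,0,0,1],
    [0,0,0,0,1],
    [0,0,0,0,1],
  ],
)

```text
t: 5.1
tool_pos: [0.5053, -0.1736, 0.0712]
eef_rot: [-180.0, 0.1, 161.4]
ft_force: [-2.2, 0.2, 5.9]
width: 0.0122
finger_force: 32.3
```

Call:
carry_out(
  commands=[
    [0,0,0,0,1],
    [0,0,0,0,1],
    [0,0,0,0,1],
    [0,0,0,0,1],
    [0,0,0,0,1],
  ],
)

```text
t: 5.6
tool_pos: [0.5049, -0.1741, 0.0712]
eef_rot: [-180.0, 0.1, 138.5]
ft_force: [-3.3, -3.4, 6.0]
width: 0.0121
finger_force: 32.4
```

Call:
carry_out(
  commands=[
    [0,0,0,0,1],
    [0,0,0,0,1],
    [0,0,0,0,1],
    [0,0,0,0,0.8],
    [0,0,0,0,0],
  ],
)

```text
t: 6.1
tool_pos: [0.5045, -0.1745, 0.0712]
eef_rot: [-179.9, 0.1, 121.1]
ft_force: [-6.3, -5.4, 7.6]
width: 0.0126
finger_force: 32.6
```

```bash
python3 -c "
from cell import r
s=r.read_state();print(s)"
```

```text
{'t': 6.1, 'joint_pos': array([-19.00568397,   2.62028603, -10.11844715,  77.18220988,
        -0.13537293,  39.89259636]), 'joint_vel': array([ 0.00376951, -0.02665577, -0.01074365,  0.03950414,  0.05647203,
       -3.39802731]), 'effort': array([  2.99096122, -45.96348166,  44.93814826,  -1.88093103,
         1.74069531,   0.96580133]), 'tool_pos': array([ 0.5044702 , -0.1744712 ,  0.07117507]), 'eef_rot': array([-1.79946839e+02,  1.47477761e-01,  1.21101695e+02]), 'ft_force': array([-6.27338357, -5.36876306,  7.57101792]), 'torque': array([-0.93543969,  1.31317535,  0.13480999]), 'finger_force': 32.58582204580307, 'width': 0.012645400134922586}
```

Call:
carry_out(
  commands=[
    [0,0,0,0,0.6],
    [0,0,0,0,0.6],
    [0,0,0,0,0.3],
    [0,0,0,0,0],
    [0,0,0,0,0],
  ],
)

```text
t: 6.6
tool_pos: [0.5043, -0.1745, 0.0712]
eef_rot: [-179.9, 0.2, 114.4]
ft_force: [-5.6, -4.7, 8.6]
width: 0.0122
finger_force: 33.4
```

Run:
```python
from h import *
s=r.read_state();print(s['torque'],s['eef_rot'])
S=r.snapshot("side")
cv2.imwrite("pics/b.png",cv2.resize(S[270:370,290:390],(500,500))[:,:,::-1])
```

```text
[-1.06505722  1.51965695  0.46789437] [-1.79945327e+02  1.50443895e-01  1.14378933e+02]
```

View pics/b.png

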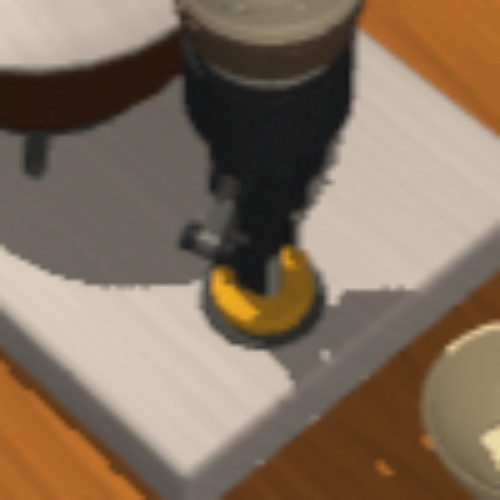

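At the stop: the tool has turned 70° and the moment jumped to 0.47 N m, and the picture shows the bar held between the fingers at about (260,280). Now I'll release it.

Call:
carry_out(
  commands=[
    [1,0,0,0,0],
    [1,0,0,0,0],
    [1,0,0,0,0],
    [1,0,0,0,0],
    [1,0,0,-0.5,0],
  ],
)

```text
t: 7.15
tool_pos: [0.5036, -0.1729, 0.0829]
eef_rot: [-179.9, -0.1, 114.4]
ft_force: [-0.2, -0.1, -1.2]
width: 0.0831
finger_force: 0.0
```

Call:
carry_out(
  commands=[
    [1,0,0,-0.9,0],
    [1,0,0,-0.9,0],
    [1,0,0,-0.9,0],
    [1,0,0,-0.9,0],
    [1,0,0,-0.9,0],
  ],
)

```text
t: 7.65
tool_pos: [0.5045, -0.1732, 0.2217]
eef_rot: [180.0, 0.0, 114.4]
ft_force: [0.2, -1.4, 0.1]
width: 0.0854
finger_force: 0.0
```

Call:
carry_out(
  commands=[
    [1,0,0,-0.7,-1],
    [1,0,0,0,-1],
    [1,0,0,0,-1],
    [1,0,0,0,-1],
    [1,0,0,0,-1],
  ],
)

```text
t: 8.15
tool_pos: [0.5046, -0.1733, 0.2415]
eef_rot: [180.0, 0.0, 137.5]
ft_force: [-1.0, -0.2, -0.5]
width: 0.0855
finger_force: 0.0
```

Call:
carry_out(
  commands=[
    [1,0,0,0,-1],
    [1,0,0,0,-1],
    [1,0,0,0,-1],
    [1,0,0,0,-1],
    [1,0,0,0,-1],
  ],
)

```text
t: 8.65
tool_pos: [0.5046, -0.1732, 0.2415]
eef_rot: [180.0, 0.0, 160.4]
ft_force: [-0.1, 0.3, -0.9]
width: 0.0858
finger_force: 0.0
```

Call:
carry_out(
  commands=[
    [1,0,0,0,-1],
    [1,0,0,0,-1],
    [1,0,0,0,-0.05],
    [1,0,0,0,0],
  ],
)

```text
t: 9.05
tool_pos: [0.5046, -0.1733, 0.241]
eef_rot: [-180.0, 0.0, 169.5]
ft_force: [-0.2, 0.3, 0.1]
width: 0.0853
finger_force: 0.0
```

Run:
```python
from h import *
s=r.read_state();print(s['tool_pos'],s['eef_rot'])
S=r.snapshot("side")
a,sa,m=blob(S,(12,140,90),(32,255,255),(320,305,370,345));print(a,sa)
a=np.radians(s['eef_rot'][2]);d=np.array([.562,.011])-s['tool_pos'][:2]
print("shift",d@[np.cos(a),np.sin(a)],d@[np.sin(a),-np.cos(a)])
cv2.imwrite("pics/c.png",cv2.resize(S[200:350,230:400],(680,600))[:,:,::-1])
```

```text
[ 0.50464839 -0.1733178   0.24101598] [-1.79999136e+02  3.68215962e-02  1.69512017e+02]
[342.5147929  325.73372781] [332 313  21  24 338]
shift -0.022842199893242238 0.19167809032124852
```

View pics/c.png

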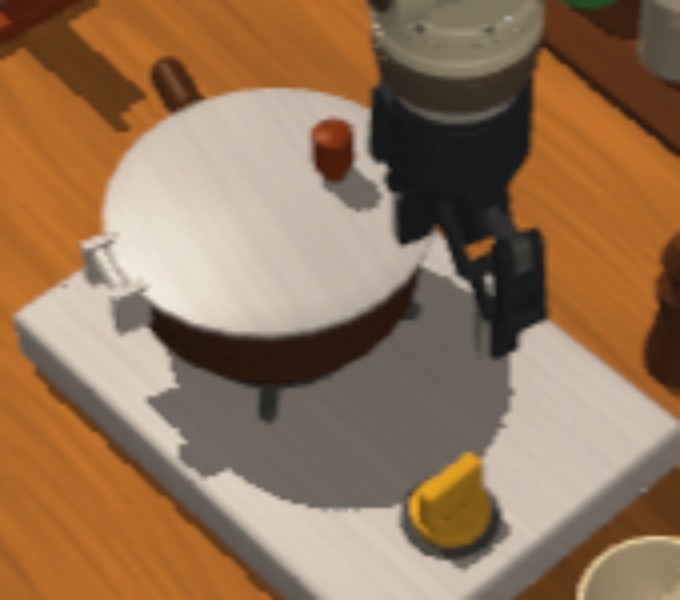

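The igniter blob is back at its starting pixels (342.5,325.7), so it has sprung back. The lid is shut, with its knob at (332,150) in the crop.

Call:
carry_out(
  commands=[
    [1,-0.11,0.91,0,0],
    [1,-0.11,0.91,0,0],
    [1,-0.11,0.91,0,0],
    [1,-0.11,0.91,0,0],
    [1,-0.11,0.91,0,0],
  ],
)

```text
t: 9.6
tool_pos: [0.5456, -0.041, 0.2406]
eef_rot: [180.0, 0.0, 169.5]
ft_force: [0.7, 0.7, -0.2]
width: 0.0856
finger_force: 0.0
```

Call:
carry_out(
  commands=[
    [1,-0.11,0.91,0,0],
    [1,-0.11,0.91,0,0],
    [1,0,0,0,0],
    [1,0,0,0,0],
  ],
)

```text
t: 10.0
tool_pos: [0.5617, 0.0107, 0.2403]
eef_rot: [-180.0, -0.0, 169.6]
ft_force: [0.5, 0.5, 0.7]
width: 0.0849
finger_force: 0.0
```

Run:
```python
from h import *
s=r.read_state();print(s['tool_pos'],s['eef_rot'])
a=np.radians(s['eef_rot'][2]);d=np.array([.562,.011])-s['tool_pos'][:2]
print("shift",d@[np.cos(a),np.sin(a)],d@[np.sin(a),-np.cos(a)])
```

```text
[0.56168347 0.01074115 0.24026564] [-1.79983583e+02 -1.85691257e-02  1.69640166e+02]
shift -0.0002648187306815037 0.0003115515850064882
```

Call:
carry_out(
  commands=[
    [1,0,0,0.8,0],
    [0.8,0,0,0.8,0],
    [0.8,0,0,0.8,0],
    [0.8,0,0,0,0],
    [0.8,0,0,0,0],
  ],
)

```text
t: 10.5
tool_pos: [0.5615, 0.0096, 0.169]
eef_rot: [-180.0, -0.0, 169.5]
ft_force: [-0.2, 0.5, 0.1]
width: 0.0682
finger_force: 0.0
```

Call:
carry_out(
  commands=[
    [0.6,0,0.03,0.14,0],
    [0,0,0,0,0],
    [0,0,0,0,0],
    [0,0,0,0,0],
    [0,0,0,0,0],
  ],
  force=30,
)

```text
t: 11.0
tool_pos: [0.5621, 0.011, 0.165]
eef_rot: [-180.0, 0.1, 169.6]
ft_force: [-0.6, -3.0, 6.0]
width: 0.0252
finger_force: 29.8
```

Run:
```python
from h import *
s=r.read_state();print(s['tool_pos'],s['eef_rot'],s['ft_force'],s['torque'],s['width'])
a=np.radians(s['eef_rot'][2]);p=s['tool_pos']-[0,0,.019]*np.array([1,1,-1])
h=np.array([.4145,.0383,.147]);g=s['tool_pos']+[0,0,.019]
u=np.array([np.cos(np.radians(-10.4)),np.sin(np.radians(-10.4))])
X=(g[:2]-h[:2])@u;Z=g[2]-h[2];rr=np.hypot(X,Z);f=np.arctan2(Z,X);print(X,Z)
o=(X,Z)
for k in range(1,11):
    t=f+np.radians(5*k);n=(rr*np.cos(t),rr*np.sin(t))
    print(5*k,"tool x %.3f z %.3f"%(-(n[0]-o[0])/.03,-(n[1]-o[1])/.03));o=n
```

```text
[0.56214556 0.01100335 0.16495079] [-1.79975265e+02  7.29820175e-02  1.69616599e+02] [-0.59684419 -3.04251535  6.0150322 ] [-0.67122083  0.23078136  0.00995677] 0.025168910676532104
0.1501475241040896 0.036950785421351606
5 tool x 0.126 z -0.432
10 tool x 0.164 z -0.419
15 tool x 0.199 z -0.403
20 tool x 0.234 z -0.384
25 tool x 0.266 z -0.362
30 tool x 0.297 z -0.338
35 tool x 0.325 z -0.311
40 tool x 0.351 z -0.281
45 tool x 0.374 z -0.249
50 tool x 0.395 z -0.216
```

Call:
carry_out(
  commands=[
    [0,0.13,0,-0.43,0],
    [0,0,0,0,0],
    [0,0.16,0,-0.42,0],
    [0,0,0,0,0],
  ],
)

```text
t: 11.4
tool_pos: [0.5533, 0.0126, 0.19]
eef_rot: [-180.0, 0.0, 169.6]
ft_force: [1.7, -4.4, -3.7]
width: 0.0248
finger_force: 30.1
```

Call:
carry_out(
  commands=[
    [0,0.2,0,-0.4,0],
    [0,0,0,0,0],
    [0,0.23,0,-0.38,0],
    [0,0,0,0,0],
  ],
)

```text
t: 11.8
tool_pos: [0.5405, 0.015, 0.213]
eef_rot: [-180.0, -0.0, 169.6]
ft_force: [1.7, -4.3, -3.8]
width: 0.0247
finger_force: 30.6
```

Forces are small and steady, so I'll continue.

Call:
carry_out(
  commands=[
    [0,0.27,0,-0.36,0],
    [0,0,0,0,0],
    [0,0.3,0,-0.34,0],
    [0,0,0,0,0],
  ],
)

```text
t: 12.2
tool_pos: [0.5236, 0.0181, 0.234]
eef_rot: [-180.0, 0.0, 169.6]
ft_force: [1.8, -5.9, -4.0]
width: 0.025
finger_force: 31.2
```

Call:
carry_out(
  commands=[
    [0,0.33,0,-0.31,0],
    [0,0,0,0,0],
    [0,0.35,0,-0.28,0],
    [0,0,0,0,0],
  ],
)

```text
t: 12.6
tool_pos: [0.5034, 0.0217, 0.2516]
eef_rot: [-180.0, 0.0, 169.6]
ft_force: [1.5, -5.1, -2.6]
width: 0.025
finger_force: 32.1
```

Call:
carry_out(
  commands=[
    [0,0.37,0,-0.25,0],
    [0,0,0,0,0],
    [0,0.4,0,-0.22,0],
    [0,0,0,0,0],
    [0,0,0,0,0],
  ],
)

```text
t: 13.1
tool_pos: [0.4814, 0.0257, 0.2652]
eef_rot: [-179.9, 0.0, 169.6]
ft_force: [1.4, -6.6, -0.2]
width: 0.0245
finger_force: 32.7
```

Call:
carry_out(
  commands=[
    [0,0,0,0,0],
    [0,0,0,0,0],
    [0,0,0,0,0],
    [0,0,0,0,0],
    [0,0,0,0,0],
  ],
)

```text
t: 13.6
tool_pos: [0.4816, 0.0257, 0.2651]
eef_rot: [-179.9, 0.0, 169.6]
ft_force: [1.5, -6.1, -0.1]
width: 0.025
finger_force: 32.7
```

Run:
```python
from h import *
s=r.read_state();g=s['tool_pos']+[0,0,.019];h=np.array([.4145,.0383,.147])
X=(g[:2]-h[:2])@[np.cos(-.1815),np.sin(-.1815)];Z=g[2]-h[2];print(X,Z,np.hypot(X,Z),np.degrees(np.arctan2(Z,X))-13.8, s['ft_force'])
S=r.snapshot("side")
cv2.imwrite("pics/d.png",cv2.resize(S[130:370,200:440],(600,600))[:,:,::-1])
```

```text
0.06826767587216245 0.13709279120841658 0.15314995582859675 49.728213814987896 [ 1.48037938 -6.12397749 -0.1183824 ]
```

View pics/d.png

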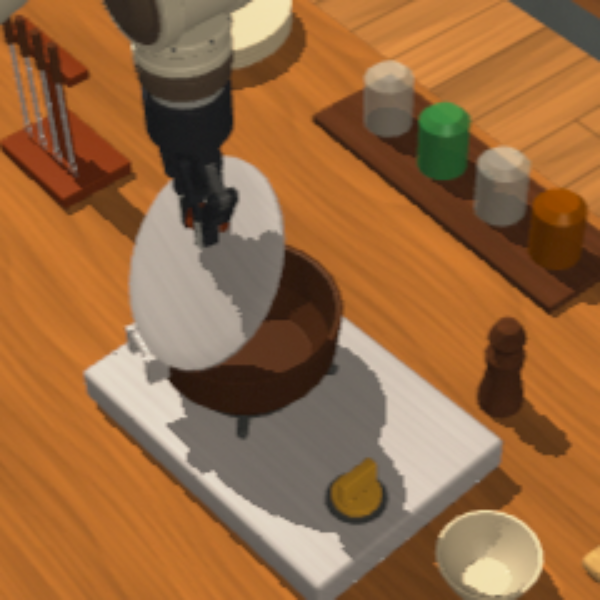

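The lid stands open at about 50°, with its knob held between the fingers at (205,225). The igniter is at rest at (357,490), and the loose things in view are where they were.

```bash
python3 -c "
from cell import r
print(r.hand_in())"
```

```text
the job is handed in; nothing more can be done
None
```

I turned the igniter to its stop and let it spring back, then raised the lid to about 50° (49.7° worked out from the gripper position). The gripper is holding it there, and the job is handed in; no verdict came back.

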